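Hang the dowel bin on the louvered panel

TASK

The blue bin of dowels in the middle of the stack belongs on the louvered panel. Lift the yellow bin off and stand it on the cork mat, then hang the blue bin gently, without dropping it, pressing hard or tipping it so that dowels could spill, by its back lip on the panel's top rail in the empty place beside the white bin, and let go. Then put the yellow bin back, gently, square on the grey one; leave the grey bin, the white glue bottle, the tape roll and the clay pot where they are.

Things in the scene. Friction and masses are not known exactly. Their poses are not given: they have to be found in the camera images.
- yellow_center (a point): Yellow open bin, top of the stack, 0.3 kg, 120 (x) x 62 (y) x 60 mm high, walls 4 mm; grip it across the 62 mm. Point: its centre, 30 mm up; x to its back, z up. Back lip, 50 mm wide: flange level with the rim, 4 mm thick, 14 mm out, then a 4 mm thick tab down to 18 mm below the rim; the slot between wall and tab is 10 mm, open below.
- blue_center (a point): Blue bin with dowels (below its rim), middle of the stack, 0.2 to 0.5 kg; size, lip and axes as the yellow one. Point: its centre, 30 mm up; x to its lip. The bins stand with flat bottoms on flat rims, lips the same way.
- grey_center (a point): Grey bin, bottom of the stack, standing on the bench; size, lip and axes as the yellow one. Point: its centre, 30 mm up; x to its lip.
- mat_center (a point): Cork mat 170 x 150 mm, 4 mm thick, fixed on the bench. Point: middle of its top.
- stand: Fixed stand, two posts (y = +-157 mm, 225 high) with a green panel of 3 rails along y. Origin on the bench under the rails' front face, mid-length; x to the panel's back, z up. Top rail: upright strip, x 0 to 4 mm, 20 mm free behind. Panel height differs each time and is NOT measured: rail top 140 to 220 mm up, rigid; feel it. White bin hangs at y = +90, up to 12 mm above the rail.
- hang_spot (a point): Middle of the rail's empty stretch: on the stand at x 0, y -40, always z 190 mm, so it does not tell the rail's height. Axes as the stand. A bin hangs in front (-x side), its x along the stand's x, tab behind the top rail, flange on it: centre 60 to 66 mm before the rail's face, 26 mm below its top. Let go, it leans forward about 0.1 rad on the rail below.
- glue_center (a point): White glue bottle with orange cap, 56 mm diameter, 150 mm high, a bystander. Point half-way up.
- tape_center (a point): Roll of paper tape lying flat, 100 mm diameter, 24 mm high, a bystander. Point at its centre.
- pot_center (a point): Empty clay-coloured pot, 76 mm diameter, 90 mm high, a bystander. Point half-way up.
There are look-alikes about, which are no part of the job. What is shaped like the part that bears mat_center but purple is not meant.

How it is judged:
By the outcome, as a careful person would: the job done as asked, in the order asked, and still so for the second after the job is handed in, with the robot touching nothing.
It also fails if it takes over 70 s, if anything falls off the work surface, if the arm or the gripper's body presses on something with over 40 N, if the wrist force passes 120 N, or if a joint passes its speed limit or range.

ROBOT

A 6-joint arm with a two-finger parallel gripper is mounted at the origin on the work surface. World frame = base frame: x ahead of the robot, y to its left, z up, the work surface at z = 0. Lengths are in mm, angles in rad, forces in N, time in s.
With the tool pointing down it reaches from about 400 to 925 mm from the base axis. Payload 12.5 kg.
Tool frame: the origin (TCP) lies where the fingers leave the gripper's body, on its centre line; the fingertips stand 78 mm ahead of it and the grasp point (between the pads) lies 59 mm ahead of it; z points along the fingers, y is the direction in which the jaws open and shut (so a half turn about z gives the same grasp; the last joint's range is limited). The gripper opens to 95 mm and grips with 3 to 60 N. Pads are 20 mm wide; open, the fingers measure 119 mm over their backs; the gripper's body (75 mm by 180 mm) begins 59 mm behind the grasp point.
Start: joints at [1.204, 0.491, 1.559, -0, 1.092, -0.106], TCP at [161.138, 603.881, 292.261] pointing down, gripper open.
Joint ranges: [-3.1, 3.1], [-0.84, 2.19], [0.05, 2.79], [-1.13, 4.28], [0.06, 2.93], [-2.69, 2.69]. Speed limits (rad/s): [2.22, 2.22, 2.79, 3.14, 3.14, 3.14].

INTERFACE

Orientations are given as [roll, pitch, yaw] about the fixed x, y, z axes, in that order (R = Rz(yaw) Ry(pitch) Rx(roll)).
In Python, from cell import env, viewer, ticket, search_frame gives the robot as it stands.
- The arm moves only by the shell command python3 -m inch 'ROWS'. ROWS is a JSON object of lists of equal length, an entry for each row: "hand": the opening, from 0 (shut) to 1 (fully open); "delta_pos": the shift along the tool's x, y, z in cm, a list of three; "turn": the turn about the tool's z in rad. A call has 1 to 20 rows; each row shifts and turns the commanded pose from where the row before left it, along the tool's axes as they then stand; what a row does not reach is not made up. A row lasts 1/10 s, in which the tool goes at most 50 mm and 8.59 degrees, less where a joint would pass 70% of its speed; a pose out of reach is approached as far as the arm can. A call is refused whole if a number of a shift passes 5 or a number of a turn 0.15, either way. A call with a gripper value outside its range is refused whole. The fingers move at their own pace and stop on an object; the grip force is fixed at half the most. Time passes only in rows, so rows that do not move let the fingers close. It gives the time, the measured TCP pose, the force and the opening at its end, in the units of the state.
- env.state(): the state, without advancing time (a new reading comes with each control period).
- viewer.read_camera(name): name is "side" or "top"; returns (picture, depth): 420x560x3 uint8, blue, green, red; 420x560 float32, mm along the optical axis (not along the pixel's ray), 0 where there is no reading.
- viewer.get_calibration(name): a dict with "fx", "fy", "cx", "cy" (pixels), "k1" (the pictures are not rectified: a ray, as slopes to the right and down, at radius r is drawn at 1 + k1 r^2 times it, then the intrinsics apply), "T" (4x4, takes a point from camera to world coordinates). Camera axes: x right, y down, z forward; pixel columns grow to the right and rows downward; lengths in mm; the calibration is good to about 2 mm. A picture is of the moment at which its call begins. get_calibration takes no time and is no camera call.
- ticket.job_done(): hands the job in, once; it reports no verdict.
Trained networks look in the newest picture that a camera, given by its name, has taken for a name from the list of things; names that differ only in an ending like _2 or _b are one class to them, and where a whole thing is asked for, a point or a joint stands for the part that bears it (a point fixed in the world has none). Each returns a list of dicts, best first, with "p" (0 to 1); they miss things now and then, are a little off and sometimes report something else, mostly with a low value. They report only what shows in the picture. A call takes as long as a camera call. They do not tell look-alikes from the thing itself.
- search_frame(camera, label): "centre" ([column, row] in pixels, amid what is visible of it).
The state is a dict: "t": time; "joints": joint angles; "qvel": joint speeds; "tau": joint torques, N m; "eef_pos": TCP position; "tcp_rot": TCP orientation; "ft_force": force on the tool from outside, world axes, zero at the start; "moment": the same for the moment, N m; "opening": opening from 0.0 (shut) to 1.0 (fully open).
Only numpy, scipy, OpenCV 4.12 (cv2) and the standard library are available. Lean on these libraries where they do the work, as an engineer would, in place of code of your own. Each camera call takes 0.05 s, during which the arm holds its last target.

## Working session

There is one attempt and no reset: what is moved stays moved. The work goes in short steps, Python scripts to look and compute and a shell command to move; the robot and the scene stay as the last step left them, time stands still between calls to the robot, and variables do not carry over. Pictures are saved under pics/ and viewed, and the job is handed in when it is done.

```bash
ls; mkdir -p pics
python3 - <<'E'
from cell import env, viewer, ticket, search_frame
import cv2
print(env.state())
for n in ("side","top"):
    p,d=viewer.read_camera(n); cv2.imwrite(f"pics/{n}0.png",p)
    import numpy as np; np.save(f"pics/{n}0.npy",d)
    c=viewer.get_calibration(n); print(n,c)
    for l in ["yellow_center","blue_center","grey_center","mat_center","stand","hang_spot","glue_center","tape_center","pot_center"]:
        try:
            r=search_frame(n,l); print(l,[(x["p"],x["centre"]) for x in r][:4])
        except Exception as e: print(l,e)
E
```

```text
pics
{'t': 0.0, 'joints': array([ 1.20438284e+00,  4.91559489e-01,  1.55950672e+00,  2.38046376e-06,
        1.09170039e+00, -1.05629440e-01]), 'qvel': array([ 1.36923484e-03, -6.31007435e-04,  1.34278148e-03,  6.69679218e-04,
        5.89899283e-05, -2.90362798e-04]), 'tau': array([ 2.05561182e-04, -6.12655950e+01, -2.58176279e+01,  6.92420150e-02,
        4.83175053e-02, -1.10248370e-04]), 'eef_pos': array([161.07871093, 603.6979325 , 291.64202366]), 'tcp_rot': array([-3.14042547e+00, -1.25872255e-04,  2.88080744e+00]), 'ft_force': array([ 0.8485914 ,  0.89440255, -0.23514281]), 'moment': array([-0.00882408, -0.01797163,  0.03037655]), 'opening': 0.9990726716911832}
side {'fx': 412.27394422574, 'fy': 412.27394422574, 'cx': 281.2440978632315, 'cy': 213.56509701641608, 'k1': 0.023177208496067418, 'T': array([[ 8.15453900e-01, -4.39292178e-01,  3.76904922e-01,
         1.50469114e+02],
       [-5.78697954e-01, -6.05267703e-01,  5.46589138e-01,
        -6.37015469e+02],
       [-1.19839568e-02, -6.63832351e-01, -7.47785393e-01,
         9.49156603e+02],
       [ 0.00000000e+00,  0.0000
[... 673 characters left out ...]
3e-01,  1.10202331e-01,
         4.52336596e+02],
       [-9.99715247e-01,  1.18023722e-02, -2.07395737e-02,
        -2.84848298e+01],
       [ 1.93105531e-02, -1.10461696e-01, -9.93692768e-01,
         1.33939604e+03],
       [ 0.00000000e+00,  0.00000000e+00,  0.00000000e+00,
         1.00000000e+00]])}
yellow_center [(0.73, [358.9, 241.7])]
blue_center [(0.3, [346.7, 254.0])]
grey_center [(0.68, [343.5, 247.3])]
mat_center [(0.72, [258.3, 215.4]), (0.6, [258.7, 301.6])]
stand [(0.84, [140.5, 256.2])]
hang_spot [(0.6, [138.0, 256.1])]
glue_center [(0.74, [222.8, 145.0])]
tape_center [(0.69, [345.8, 171.6])]
pot_center [(0.71, [258.9, 215.4]), (0.61, [410.0, 186.0]), (0.45, [141.3, 256.2])]
```

View pics/side0.png

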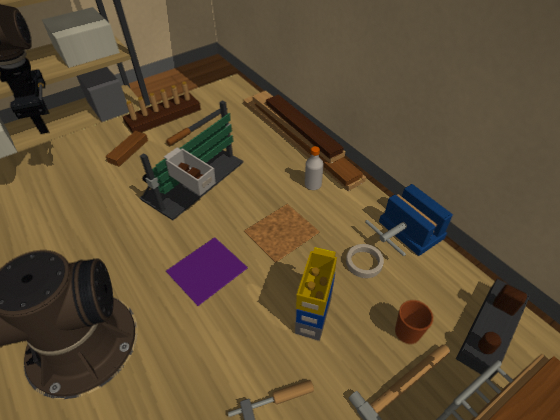

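View pics/top0.png

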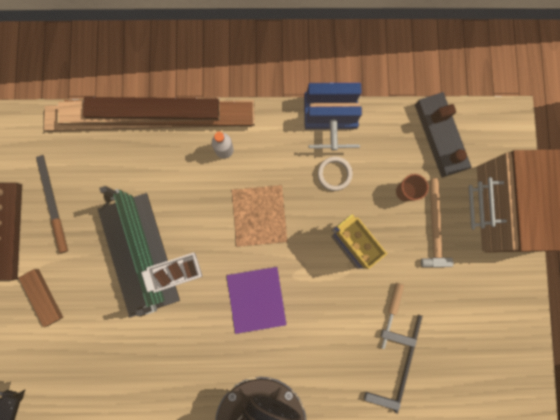

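```bash
cat > h.py <<'E'
import numpy as np, cv2
from cell import env, viewer, ticket, search_frame
def cloud(n,d):
    c=viewer.get_calibration(n); h,w=d.shape
    v,u=np.mgrid[:h,:w]; xd=(u-c["cx"])/c["fx"]; yd=(v-c["cy"])/c["fy"]
    x,y=xd.copy(),yd.copy()
    for _ in range(10):
        s=1+c["k1"]*(x*x+y*y); x,y=xd/s,yd/s
    P=np.stack([x*d,y*d,d,np.ones_like(d)],-1)@c["T"].T
    P=P[...,:3]; P[d<=0]=np.nan
    return P
def project(n,p):
    c=viewer.get_calibration(n); q=np.linalg.inv(c["T"])@np.append(p,1)
    x,y=q[:2]/q[2]; s=1+c["k1"]*(x*x+y*y)
    return x*s*c["fx"]+c["cx"], y*s*c["fy"]+c["cy"]
def shot(n,name):
    p,d=viewer.read_camera(n); cv2.imwrite(f"pics/{name}.png",p); np.save(f"pics/{name}.npy",d); return p,cloud(n,d)
def load(n,name):
    return cv2.imread(f"pics/{name}.png"),cloud(n,np.load(f"pics/{name}.npy"))
def rect(pts):
    return cv2.minAreaRect(pts[:,:2].astype(np.float32))
E
python3 - <<'E'
from h import *
for n in ("side","top"):
    p,P=load(n,n+"0"); hsv=cv2.cvtColor(p,cv2.COLOR_BGR2HSV)
    def rep(name,m):
        m=m&np.isfinite(P[...,2]); q=P[m]
        if len(q)<10: print(name,len(q)); return
        print(n,name,len(q),"z pct",np.percentile(q[:,2],[1,10,50,90,99]).round(1),"rect",np.round(np.concatenate([np.ravel(a) for a in rect(q)]),1), "med",np.median(q,0).round(1))
    H,S,V=cv2.split(hsv)
    Z=P[...,2]; X=P[...,0];Y=P[...,1]
    bx=[(290,245,345,345),(325,205,395,275)][n=="top"]
    roi=np.zeros(H.shape,bool); roi[bx[1]:bx[3],bx[0]:bx[2]]=1
    rep("rim",roi&(Z>172)); 
    rep("yel rim",roi&(Z>172)&(H>18)&(H<35)&(S>150))
    rep("blue",roi&(H>100)&(H<130)&(S>100)&(Z>20))
    bx=[(235,195,325,265),(225,180,295,255)][n=="top"]
    roi=np.zeros(H.shape,bool); roi[bx[1]:bx[3],bx[0]:bx[2]]=1
    rep("mat",roi&(Z<9)&(H<16)&(S>110))
    rep("mat z",roi&(Z>2.5)&(Z<9))
    rep("green",(H>65)&(H<90)&(S>80)&(Z>50))
    for lo in range(60,230,10): 
        g=(H>65)&(H<90)&(S>80)&(Z>=lo)&(Z<lo+10); 
        if g.sum()>8: rep("green%d"%lo,g)
    bx=[(160,140,220,200),(135,245,210,300)][n=="top"]
    roi=np.zeros(H.shape,bool); roi[bx[1]:bx[3],bx[0]:bx[2]]=1
    rep("white",roi&(S<50)&(V>140)&(Z>60))
    bx=[(290,140,335,200),(205,125,240,165)][n=="top"]
    roi=np.zeros(H.shape,bool); roi[bx[1]:bx[3],bx[0]:bx[2]]=1
    rep("glue",roi&(Z>40))
    bx=[(340,235,390,280),(315,155,355,192)][n=="top"]
    roi=np.zeros(H.shape,bool); roi[bx[1]:bx[3],bx[0]:bx[2]]=1
    rep("tape",roi&(Z>18)&(Z<40))
    bx=[(390,295,440,350),(395,165,430,205)][n=="top"]
    roi=np.zeros(H.shape,bool); roi[bx[1]:bx[3],bx[0]:bx[2]]=1
    rep("pot",roi&(Z>80)&(Z<100))
E
```

```text
side rim 502 z pct [172.5 175.2 180.4 182.5 183.6] rect [ 502.7 -264.7  136.1   62.2   37.6] med [ 516.  -253.8  180.4]
side yel rim 502 z pct [172.5 175.2 180.4 182.5 183.6] rect [ 502.7 -264.7  136.1   62.2   37.6] med [ 516.  -253.8  180.4]
side blue 338 z pct [ 60.4  66.8  97.8 119.4 122.7] rect [ 493.6 -301.6  122.3   53.3    6.7] med [ 456.8 -306.2   97.8]
side mat 2115 z pct [0.4 2.4 4.7 6.9 8.6] rect [587.5  -2.3 168.9 151.    4.1] med [582.2  -7.4   4.7]
side mat z 2729 z pct [2.5 2.8 4.4 6.8 8.5] rect [590.7  12.8 269.5 282.1  54.2] med [580.8  -2.4   4.4]
side green 1626 z pct [ 91.8 101.8 148.6 197.4 359.1] rect [176.2 380.7 821.6 474.2  25.6] med [521.4 308.8 148.6]
side green90 116 z pct [ 90.2  92.4  96.9  99.6 100. ] rect [492.4 307.8 299.   30.3  17.8] med [516.6 305.9  96.9]
side green100 229 z pct [100.3 101.1 104.9 108.8 109.8] rect [491.1 307.9 301.1  33.7  17.4] med [537.4 317.3 104.9]
side green110 147 z pct [110.2 111.2 115.9 119.3 119.9] rect [489.5 303.1 294.6  29.7  16.4] med [533.7 309.9 115.9]
side green120 13 z pct [120.1 120.5 121.2 125.9 128.9] rect [4
[... 1665 characters left out ...]
535.  -233.1  179.8]
blue 0
top mat 2816 z pct [-2.6  0.3  3.9  7.1  8.6] rect [585.6  -2.3 169.8 151.1   4.8] med [585.3  -2.4   3.9]
top mat z 2382 z pct [2.5 2.9 4.7 7.4 8.6] rect [581.1  -3.8 203.6 218.4  89.4] med [583.2  -4.6   4.7]
green 0
top white 714 z pct [137.6 143.5 194.  206.6 210.2] rect [425.3 216.6  62.8 144.   18.2] med [421.8 238.9 194. ]
top glue 394 z pct [ 42.6  62.8 102.5 149.7 153.2] rect [781.9  98.3  49.5  54.8  22.2] med [774.6  95.1 102.5]
top tape 385 z pct [18.2 20.5 23.9 27.1 29.5] rect [ 706.2 -226.5   98.4   98.1   15.8] med [ 707.4 -228.4   23.9]
top pot 175 z pct [80.1 82.1 89.  92.3 94.7] rect [ 653.7 -438.7   74.    74.7   67. ] med [ 656.2 -446.4   89. ]
```

Run:
```python
from h import *
p,_=load("side","side0"); cv2.imwrite("pics/c1.png",cv2.resize(p[130:345,130:400],None,fx=2.9,fy=2.7,interpolation=cv2.INTER_CUBIC)[:600,:800])
p,_=load("top","top0"); cv2.imwrite("pics/c2.png",cv2.resize(p[170:320,90:290],None,fx=4,fy=4,interpolation=cv2.INTER_CUBIC))
p,_=load("top","top0"); cv2.imwrite("pics/c3.png",cv2.resize(p[195:285,310:420],None,fx=6,fy=6,interpolation=cv2.INTER_CUBIC))
```

```text
(no output)
```

View pics/c1.png

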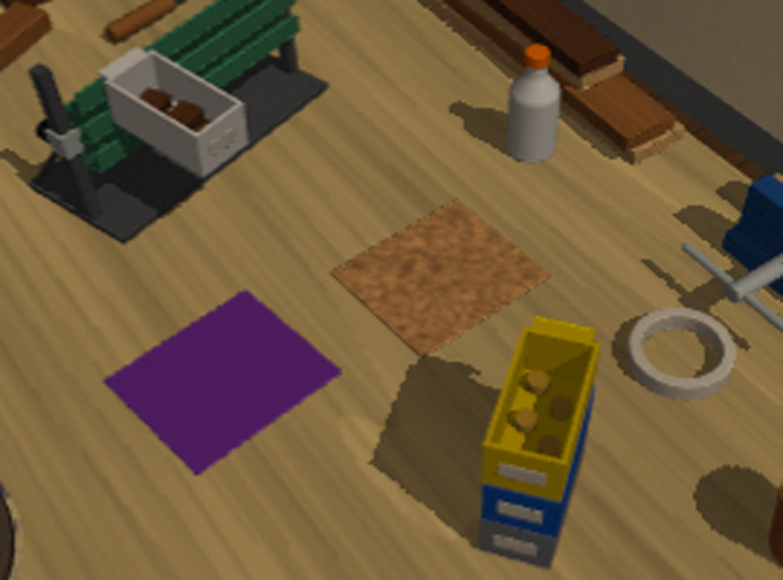

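View pics/c2.png

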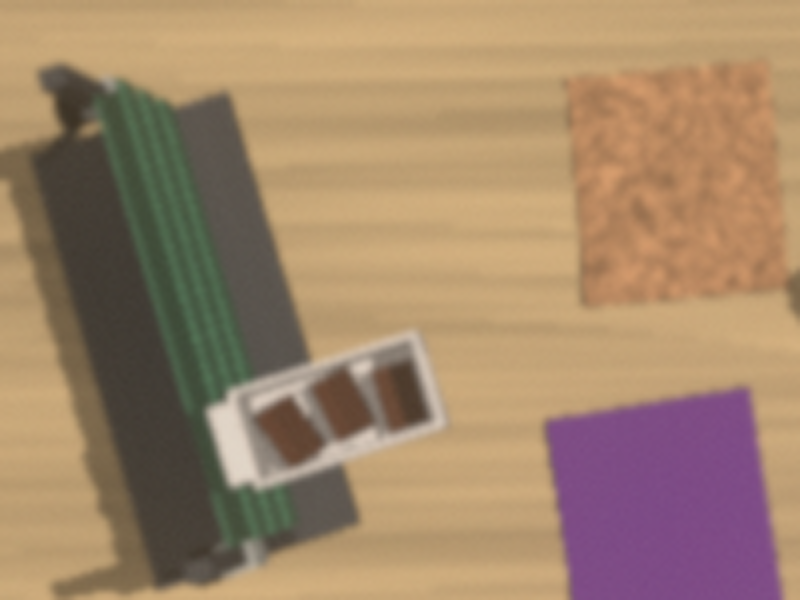

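View pics/c3.png

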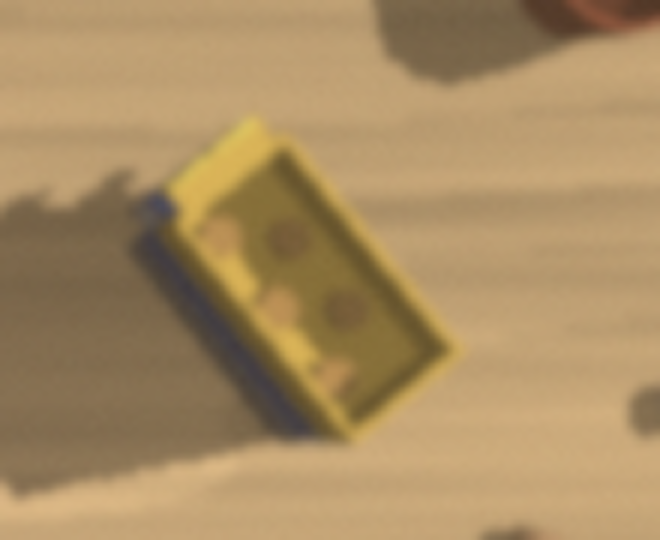

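Run:
```python
from h import *
yaw=np.deg2rad(107.6)
for n in ("side","top"):
    p,P=load(n,n+"0"); H,S,V=cv2.split(cv2.cvtColor(p,cv2.COLOR_BGR2HSV)); X,Y,Z=[P[...,i] for i in range(3)]
    if n=="top": print("top hsv sample",cv2.cvtColor(p,cv2.COLOR_BGR2HSV)[225,122:140].tolist())
    B=p[...,0].astype(int);G=p[...,1].astype(int);R=p[...,2].astype(int)
    g=(G>R+12)&(G>B+4)&(Z>165)&(X>300)&(X<700)&(Y>200)&(Y<400)
    q=P[g]; print(n,len(q))
    # fit line of xy for front face
    f=q[(q[:,2]>183)&(q[:,2]<200)] if n=="side" else q[q[:,2]>195]
    for _ in range(4):
        c=f[:,:2].mean(0); u,s,vt=np.linalg.svd(f[:,:2]-c); nrm=vt[1]; r=(f[:,:2]-c)@nrm; f=f[abs(r)<max(2.5*r.std(),1)]
    d=vt[0]*np.sign(vt[0][0]); print(" line c",c.round(1),"yaw rail",np.rad2deg(np.arctan2(d[1],d[0])).round(2),"std",r.std().round(2),len(f))
    ex=np.array([np.cos(yaw),np.sin(yaw)]); ey=np.array([-ex[1],ex[0]])
    a=q[:,:2]@ex; b=q[:,:2]@ey
    print(" a hist:",[(lo,(np.median(a[(q[:,2]>=lo)&(q[:,2]<lo+4)]).round(1),int(((q[:,2]>=lo)&(q[:,2]<lo+4)).sum()))) for lo in range(168,214,4) if ((q[:,2]>=lo)&(q[:,2]<lo+4)).sum()>0])
    t=q[:,2]>180; print(" b extent",np.percentile(b[t],[0,1,3,50,97,99,100]).round(1))
    # posts: dark, z>60
    dk=(V<90)&(Z>40)&(Z<260)&(X>250)&(X<720)&(Y>180)&(Y<440)&~g
    w=P[dk]; bb=w[:,:2]@ey; aa=w[:,:2]@ex
    h,e=np.histogram(bb,bins=np.arange(-700,-200,10)); print(" posts",[(int(e[i]),int(h[i])) for i in range(len(h)) if h[i]>2])
    hi=w[:,2]>205; print(" hi posts b",np.sort(bb[hi]).round(0)[::max(1,hi.sum()//25)], "a",np.median(aa[hi]).round(1) if hi.any() else None)
    wb=(S<60)&(V>130)&(Z>60)&(X>330)&(X<520)&(Y>120)&(Y<330); ww=P[wb]; print(" white b pct",np.percentile(ww[:,:2]@ey,[1,50,99]).round(1),"a",np.percentile(ww[:,:2]@ex,[1,99]).round(1))
```

```text
side 526
 line c [507.5 300. ] yaw rail 17.15 std 1.46 277
 a hist: [(168, (np.float64(158.6), 4)), (172, (np.float64(144.6), 22)), (176, (np.float64(132.8), 47)), (180, (np.float64(132.7), 64)), (184, (np.float64(132.4), 63)), (188, (np.float64(132.4), 68)), (192, (np.float64(132.5), 76)), (196, (np.float64(132.2), 65)), (200, (np.float64(132.9), 100)), (204, (np.float64(130.8), 17))]
 b extent [-710.6 -705.6 -700.6 -583.4 -417.  -412.7 -409.4]
 posts [(-700, 46), (-690, 49), (-680, 53), (-670, 50), (-660, 47), (-650, 54), (-640, 53), (-630, 51), (-620, 52), (-610, 54), (-600, 57), (-590, 52), (-580, 46), (-570, 30), (-560, 31), (-550, 16), (-510, 122), (-500, 139), (-490, 69), (-480, 64), (-470, 21), (-460, 44), (-450, 304), (-440, 71), (-430, 87), (-420, 139), (-410, 172), (-400, 204)]
 hi posts b [-727. -722. -721. -719. -718. -715. -714. -713. -713. -712. -712. -711.
 -444. -410. -409. -408. -406. -405. -404. -402. -401. -400. -399. -399.
 -398. -397. -397.] a 161.3
 white b pct [-503.2 -469.1 -441.1] a [  6.2 139.1]
top hsv sample [[48, 55, 83], [53, 59, 91], [51, 63, 85], [48,
[... 664 characters left out ...]
osts [(-700, 19), (-690, 17), (-680, 17), (-670, 15), (-660, 16), (-650, 17), (-640, 14), (-630, 12), (-620, 10), (-610, 9), (-600, 8), (-590, 7), (-580, 5), (-570, 8), (-560, 8), (-550, 8), (-540, 9), (-530, 9), (-520, 7), (-510, 6), (-500, 14), (-490, 14), (-480, 14), (-470, 12), (-460, 14), (-450, 14), (-440, 15), (-430, 16), (-420, 36), (-410, 63), (-400, 4)]
 hi posts b [-718. -717. -716. -714. -714. -714. -713. -712. -712. -712. -712. -712.
 -712. -712. -711. -711. -710. -410. -410. -410. -410. -410. -409. -409.
 -409. -409. -408. -408. -408. -407. -407. -407. -407. -406. -405. -404.
 -404. -403. -403. -401. -400. -400. -399.] a 160.6
 white b pct [-501.4 -473.9 -401.3] a [  6.6 156.1]
```

```bash
cat >> h.py <<'E'
def to(x,y,z,yawdeg):
    s=env.state(); p=s["eef_pos"]; r=s["tcp_rot"]; from scipy.spatial.transform import Rotation as Ro
    R=Ro.from_euler("xyz",r).as_matrix()
    d=np.array([x,y,z])-p; dy=np.rad2deg(r[2]); turn=-np.deg2rad((yawdeg-dy+180)%360-180)
    print("t",round(s["t"],2),"pos",p.round(1),"rpy",np.rad2deg(r).round(2),"F",s["ft_force"].round(1),"M",s["moment"].round(2),"open",round(s["opening"],3))
    print(" tool delta cm",(R.T@d/10).round(3),"turn",round(turn,4), "world d",d.round(1))
E
python3 -m inch '{"hand":[1,1,1,1,1,1,1,1,1,1,1,1,1,1,1,1],"delta_pos":[[0,0,-3],[0,0,-3],[0,0,-3],[0,0,0],[0,0,0],[0,0,0],[0,0,0],[0,0,0],[0,0,0],[0,0,0],[0,0,0],[0,0,0],[0,0,0],[0,0,0],[0,0,0],[0,0,0]],"turn":[0.1482,0.1482,0.1482,0.1482,0.1482,0.1482,0.1482,0.1482,0.1482,0.1482,0.1482,0.1482,0.1482,0.1482,0.1482,0]}'
python3 -c "
from h import *
to(480,250,380,37.65);to(496.6,-269.1,380,37.65)"
```

```text
t: 2.6
eef_pos: [161.1, 603.9, 382.2]
tcp_rot: [3.142, -0.0, 0.656]
ft_force: [-0.2, 0.6, -0.2]
opening: 1.0
t 2.6 pos [161.1 603.9 382.2] rpy [180.    -0.    37.56] F [-0.2  0.6 -0.2] M [-0.07  0.15  0.05] open 1.0
 tool delta cm [ 3.707 47.488  0.226] turn -0.0016 world d [ 318.9 -353.9   -2.2]
t 2.6 pos [161.1 603.9 382.2] rpy [180.    -0.    37.56] F [-0.2  0.6 -0.2] M [-0.07  0.15  0.05] open 1.0
 tool delta cm [-26.62   89.651   0.224] turn -0.0016 world d [ 335.5 -873.    -2.2]
```

```bash
python3 -m inch '{"hand":[1,1,1,1,1,1,1,1,1,1,1,1],"delta_pos":[[0.31,3.96,0],[0.31,3.96,0],[0.31,3.96,0],[0.31,3.96,0],[0.31,3.96,0],[0.31,3.96,0],[0.31,3.96,0],[0.31,3.96,0],[0.31,3.96,0],[0.31,3.96,0],[0.31,3.96,0],[0.31,3.96,0]],"turn":[0,0,0,0,0,0,0,0,0,0,0,0]}'
python3 -m inch '{"hand":[1,1,1,1,1,1,1,1,1,1,1,1,1],"delta_pos":[[-2.53,3.51,0],[-2.53,3.51,0],[-2.53,3.51,0],[-2.53,3.51,0],[-2.53,3.51,0],[-2.53,3.51,0],[-2.53,3.51,0],[-2.53,3.51,0],[-2.53,3.51,0],[-2.53,3.51,0],[-2.53,3.51,0],[-2.53,3.51,0],[0,0,0]],"turn":[0,0,0,0,0,0,0,0,0,0,0,0,0]}'
python3 -c "
from h import *
to(496.6,-269.1,214,37.65)"
```

```text
t: 3.8
eef_pos: [482.0, 249.2, 382.4]
tcp_rot: [3.142, -0.0, 0.663]
ft_force: [0.5, 0.5, 0.8]
opening: 0.999
t: 5.1
eef_pos: [498.1, -272.6, 381.6]
tcp_rot: [3.141, 0.001, 0.659]
ft_force: [0.2, 0.4, -0.4]
opening: 1.002
t 5.1 pos [ 498.1 -272.6  381.6] rpy [1.7999e+02 3.0000e-02 3.7750e+01] F [ 0.2  0.4 -0.4] M [-0.09  0.13  0.03] open 1.002
 tool delta cm [ 0.1   -0.373 16.755] turn 0.0018 world d [  -1.5    3.5 -167.6]
```

```bash
python3 -m inch '{"hand":[1,1,1,1,1,1,1],"delta_pos":[[0.1,-0.37,1],[0,0,3],[0,0,3],[0,0,3],[0,0,2],[0,0,0],[0,0,0]],"turn":[0,0,0,0,0,0,0]}'
python3 - <<'E'
from h import *
to(496.6,-269.1,214,37.65)
p,P=shot("side","s1")
cv2.imwrite("pics/s1c.png",cv2.resize(p[150:370,180:480],None,fx=2.6,fy=2.6))
E
```

```text
t: 5.8
eef_pos: [497.1, -263.8, 262.6]
tcp_rot: [-3.141, -0.0, 0.66]
ft_force: [-0.1, -0.1, 0.0]
opening: 1.002
t 5.8 pos [ 497.1 -263.8  262.6] rpy [-1.7999e+02 -1.0000e-02  3.7830e+01] F [-0.1 -0.1  0. ] M [-0.08  0.1  -0.01] open 1.002
 tool delta cm [-0.36   0.388  4.86 ] turn 0.0031 world d [ -0.5  -5.3 -48.6]
```

View pics/s1c.png

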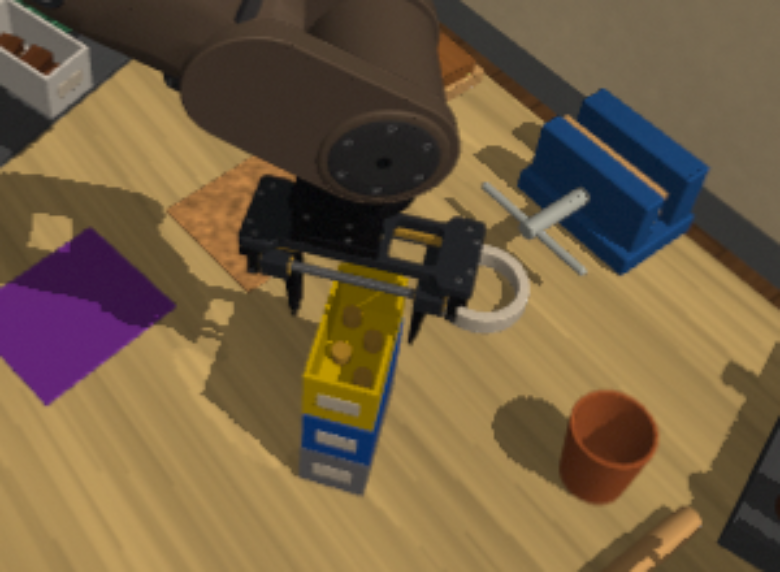

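```bash
python3 -m inch '{"hand":[1,1,1,1,1,1],"delta_pos":[[-0.36,0.39,0.5],[0,0,1.5],[0,0,1.5],[0,0,1.36],[0,0,0],[0,0,0]],"turn":[0.003,0,0,0,0,0]}'
python3 -c "
from h import *
to(496.6,-269.1,214,37.65)"
```

```text
t: 6.45
eef_pos: [496.6, -270.4, 214.2]
tcp_rot: [3.141, -0.0, 0.655]
ft_force: [0.2, 0.2, 0.2]
opening: 1.0
t 6.45 pos [ 496.6 -270.4  214.2] rpy [ 1.7997e+02 -2.0000e-02  3.7520e+01] F [0.2 0.2 0.2] M [-0.06  0.11  0.06] open 1.0
 tool delta cm [ 0.081 -0.099  0.021] turn -0.0023 world d [ 0.   1.3 -0.2]
```

```bash
python3 -m inch '{"hand":[0.8,0.7,0.6,0.5,0.5,0.5,0.5],"delta_pos":[[0.05,-0.05,0],[0,0,0],[0,0,0],[0,0,0],[0,0,0],[0,0,0],[0,0,0]],"turn":[0,0,0,0,0,0,0]}'
python3 -c "
from h import *
to(496.6,-269.1,214,37.65)"
```

```text
t: 7.15
eef_pos: [496.5, -269.4, 213.7]
tcp_rot: [3.142, -0.0, 0.655]
ft_force: [-1.2, 0.8, 2.9]
opening: 0.657
t 7.15 pos [ 496.5 -269.4  213.7] rpy [ 1.7999e+02 -1.0000e-02  3.7520e+01] F [-1.2  0.8  2.9] M [-0.01  0.17 -0.02] open 0.657
 tool delta cm [ 0.023 -0.018 -0.026] turn -0.0023 world d [0.1 0.3 0.3]
```

```bash
python3 -m inch '{"hand":[0.5,0.5,0.5,0.5,0.5,0.5,0.5,0.5,0.5],"delta_pos":[[0,0,-0.2],[0,0,-0.5],[0,0,-1],[0,0,-2],[0,0,-3],[0,0,-3],[0,0,-2],[0,0,0],[0,0,0]],"turn":[0,0,0,0,0,0,0,0,0]}'
python3 -c "
from h import *
to(588,-2.4,400,4.5)"
```

```text
t: 8.05
eef_pos: [496.2, -269.2, 330.4]
tcp_rot: [3.142, -0.0, 0.655]
ft_force: [0.1, -0.2, -3.5]
opening: 0.648
t 8.05 pos [ 496.2 -269.2  330.4] rpy [ 1.800e+02 -1.000e-02  3.752e+01] F [ 0.1 -0.2 -3.5] M [-0.13  0.14 -0.01] open 0.648
 tool delta cm [ 23.527 -15.575  -6.957] turn 0.5763 world d [ 91.8 266.8  69.6]
```

```bash
python3 -c "
from h import *
to(581,-6.7,110,37.52)"
```

```text
t 8.05 pos [ 496.2 -269.2  330.4] rpy [ 1.800e+02 -1.000e-02  3.752e+01] F [ 0.1 -0.2 -3.5] M [-0.13  0.14 -0.01] open 0.648
 tool delta cm [ 22.707 -15.661  22.043] turn -0.0 world d [  84.8  262.5 -220.4]
```

```bash
python3 -m inch '{"hand":[0.5,0.5,0.5,0.5,0.5,0.5,0.5,0.5,0.5,0.5,0.5,0.5,0.5,0.5,0.5,0.5,0.5,0.5,0.5],"delta_pos":[[1.1,-0.78,0],[2.3,-1.57,0],[3.0,-2.1,0],[3.4,-2.35,0],[3.4,-2.35,0],[3.4,-2.35,1],[3.0,-2.06,2],[2.0,-1.4,2.5],[1.1,-0.7,3],[0,0,3],[0,0,3],[0,0,3],[0,0,2],[0,0,1.5],[0,0,0.7],[0,0,0.3],[0,0,0],[0,0,0],[0,0,0]],"turn":[0,0,0,0,0,0,0,0,0,0,0,0,0,0,0,0,0,0,0]}'
python3 - <<'E'
from h import *
to(581,-6.7,97.7,37.52)
p,P=shot("top","t2"); 
cv2.imwrite("pics/t2c.png",cv2.resize(p[140:300,200:420],None,fx=3.5,fy=3.5))
E
```

```text
t: 9.95
eef_pos: [581.4, -6.9, 111.3]
tcp_rot: [3.141, -0.001, 0.655]
ft_force: [0.4, 0.4, -2.6]
opening: 0.649
t 9.95 pos [581.4  -6.9 111.3] rpy [ 1.7996e+02 -5.0000e-02  3.7510e+01] F [ 0.4  0.4 -2.6] M [-0.11  0.16  0.04] open 0.649
 tool delta cm [-0.022 -0.043  1.361] turn -0.0001 world d [ -0.4   0.2 -13.6]
```

View pics/t2c.png

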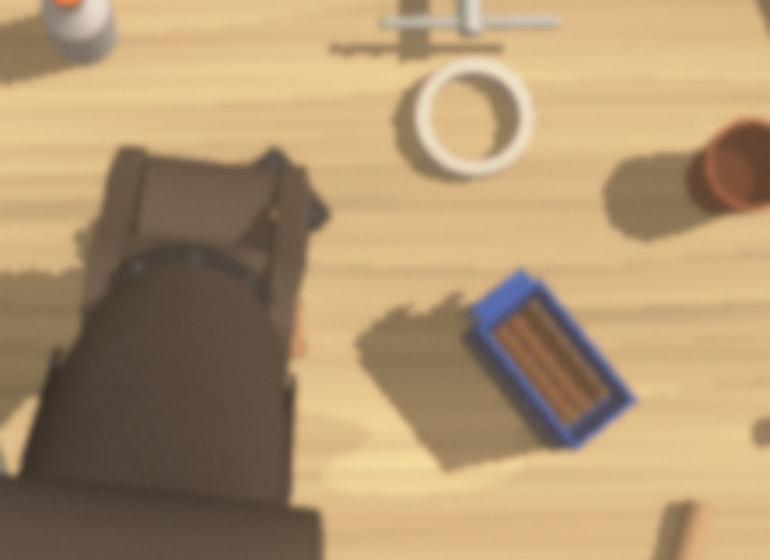

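```bash
python3 -m inch '{"hand":[0.5,0.5,0.5,0.5,0.5,0.5,0.5],"delta_pos":[[0,0,0.4],[0,0,0.4],[0,0,0.2],[0,0,0.1],[0,0,0.1],[0,0,0],[0,0,0]],"turn":[0,0,0,0,0,0,0]}'
python3 - <<'E'
from h import *
to(581,-6.7,97.7,37.52)
p,P=load("top","t2"); q=P[200:280,315:400].reshape(-1,3)
for lo,hi in ((112,130),):
    r=q[(q[:,2]>lo)&(q[:,2]<hi)]; print(len(r),rect(r),np.median(r[:,2]))
E
```

```text
t: 10.7
eef_pos: [581.2, -6.9, 98.6]
tcp_rot: [-3.142, -0.0, 0.655]
ft_force: [0.3, -0.6, -2.7]
opening: 0.648
t 10.7 pos [581.2  -6.9  98.6] rpy [-1.800e+02 -1.000e-02  3.752e+01] F [ 0.3 -0.6 -2.7] M [-0.12  0.14 -0.03] open 0.648
 tool delta cm [-0.006 -0.032  0.095] turn -0.0001 world d [-0.2  0.2 -0.9]
351 ((501.2040100097656, -267.21099853515625), (134.21046447753906, 63.279136657714844), 37.427181243896484) 119.46493569262384
```

```bash
python3 -m inch '{"hand":[0.5,0.5,0.5,0.5],"delta_pos":[[0,0,0.05],[0,0,0.05],[0,0,0],[0,0,0]],"turn":[0,0,0,0]}'
python3 -m inch '{"hand":[0.5,0.5,0.5,0.5],"delta_pos":[[0,0,0.05],[0,0,0.05],[0,0,0],[0,0,0]],"turn":[0,0,0,0]}'
```

```text
t: 11.1
eef_pos: [581.2, -6.9, 97.8]
tcp_rot: [3.142, -0.0, 0.655]
ft_force: [-1.2, 0.5, 0.4]
opening: 0.653
t: 11.5
eef_pos: [581.2, -6.9, 97.7]
tcp_rot: [3.141, -0.001, 0.655]
ft_force: [-4.7, 0.3, 12.5]
opening: 0.651
```

```bash
python3 -m inch '{"hand":[0.5,0.5,0.75,1,1,1],"delta_pos":[[0,0,-0.05],[0,0,-0.03],[0,0,0],[0,0,0],[0,0,0],[0,0,0]],"turn":[0,0,0,0,0,0]}'
python3 -m inch '{"hand":[1,1,1,1,1,1,1],"delta_pos":[[0,0,-1],[0,0,-3],[0,0,-3],[0,0,-4],[0,0,-4],[0,0,-3],[0,0,0]],"turn":[0,0,0,0,0,0,0]}'
python3 -c "
from h import *
to(495.9,-270.5,190,37.5)"
```

```text
t: 12.1
eef_pos: [581.2, -6.9, 97.3]
tcp_rot: [-3.141, -0.0, 0.655]
ft_force: [0.8, -0.2, 0.0]
opening: 0.931
t: 12.8
eef_pos: [582.0, -7.0, 282.3]
tcp_rot: [3.136, -0.005, 0.655]
ft_force: [0.6, -0.2, -0.3]
opening: 1.001
t 12.8 pos [582.   -7.  282.3] rpy [179.7   -0.31  37.52] F [ 0.6 -0.2 -0.3] M [-0.11  0.13  0.  ] open 1.001
 tool delta cm [-22.932  15.607   9.191] turn 0.0004 world d [ -86.1 -263.5  -92.3]
```

```bash
python3 -m inch '{"hand":[1,1,1,1,1,1,1,1,1,1,1,1,1,1],"delta_pos":[[-1.1,0.78,0],[-2.3,1.57,0],[-3.0,2.1,0],[-3.4,2.35,0],[-3.4,2.35,0],[-3.4,2.35,0],[-3.0,2.0,0],[-2.1,1.35,1],[-1.1,0.7,2],[-0.13,0.06,2],[0,0,2],[0,0,1],[0,0,0],[0,0,0]],"turn":[0,0,0,0,0,0,0,0,0,0,0,0,0,0]}'
python3 - <<'E'
from h import *
to(495.9,-270.5,154,37.5)
p,P=shot("side","s3")
cv2.imwrite("pics/s3c.png",cv2.resize(p[150:370,180:480],None,fx=2.6,fy=2.6))
E
```

```text
t: 14.2
eef_pos: [494.3, -270.5, 197.5]
tcp_rot: [-3.141, 0.0, 0.655]
ft_force: [1.1, -0.6, 0.3]
opening: 1.0
t 14.2 pos [ 494.3 -270.5  197.5] rpy [-179.98    0.     37.52] F [ 1.1 -0.6  0.3] M [-0.1   0.15  0.02] open 1.0
 tool delta cm [0.127 0.094 4.35 ] turn 0.0004 world d [  1.6   0.  -43.5]
```

View pics/s3c.png

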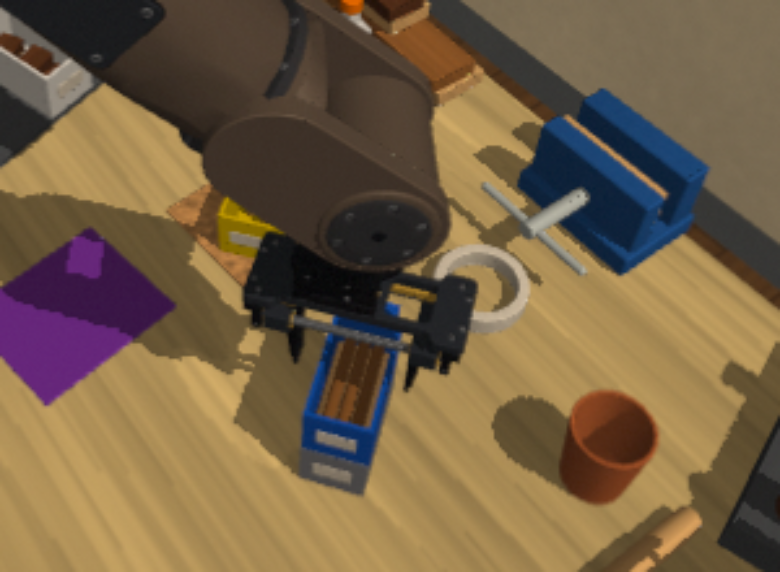

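```bash
python3 -m inch '{"hand":[1,1,1,1,1,1,0.75,0.6,0.5,0.5,0.5,0.5,0.5],"delta_pos":[[0.13,0.09,1.2],[0,0,1.5],[0,0,1.2],[0,0,0.45],[0,0,0],[0,0,0],[0,0,0],[0,0,0],[0,0,0],[0,0,0],[0,0,0],[0,0,0],[0,0,0]],"turn":[0,0,0,0,0,0,0,0,0,0,0,0,0]}'
python3 -c "
from h import *
to(495.9,-270.5,154,37.5)"
```

```text
t: 15.55
eef_pos: [496.1, -270.4, 154.0]
tcp_rot: [3.141, -0.0, 0.655]
ft_force: [-0.5, -1.3, 1.6]
opening: 0.651
t 15.55 pos [ 496.1 -270.4  154. ] rpy [ 1.7999e+02 -1.0000e-02  3.7520e+01] F [-0.5 -1.3  1.6] M [-0.03  0.19  0.02] open 0.651
 tool delta cm [-0.02  -0.     0.002] turn 0.0003 world d [-0.2 -0.1 -0. ]
```

```bash
python3 -m inch '{"hand":[0.5,0.5,0.5,0.5,0.5,0.5,0.5,0.5,0.5,0.5,0.5],"delta_pos":[[0,0,-0.2],[0,0,-0.5],[0,0,-1],[0,0,-2],[0,0,-3],[0,0,-3.3],[0,0,-3],[0,0,-3],[0,0,-2],[0,0,-1],[0,0,0]],"turn":[0,0,0,0,0,0,0,0,0,0,0]}'
python3 - <<'E'
from h import *
to(551.7,248.1,350,107.5)
p,P=shot("top","t4")
p,P=shot("side","s4")
cv2.imwrite("pics/s4c.png",cv2.resize(p[150:370,180:480],None,fx=2.6,fy=2.6))
E
```

```text
t: 16.65
eef_pos: [495.9, -270.3, 345.1]
tcp_rot: [3.14, -0.001, 0.655]
ft_force: [0.0, 0.5, -3.0]
opening: 0.65
t 16.65 pos [ 495.9 -270.3  345.1] rpy [ 1.7989e+02 -4.0000e-02  3.7520e+01] F [ 0.   0.5 -3. ] M [-0.13  0.14 -0.04] open 0.65
 tool delta cm [ 35.994 -37.716  -0.533] turn -1.2213 world d [ 55.8 518.4   4.9]
```

View pics/s4c.png

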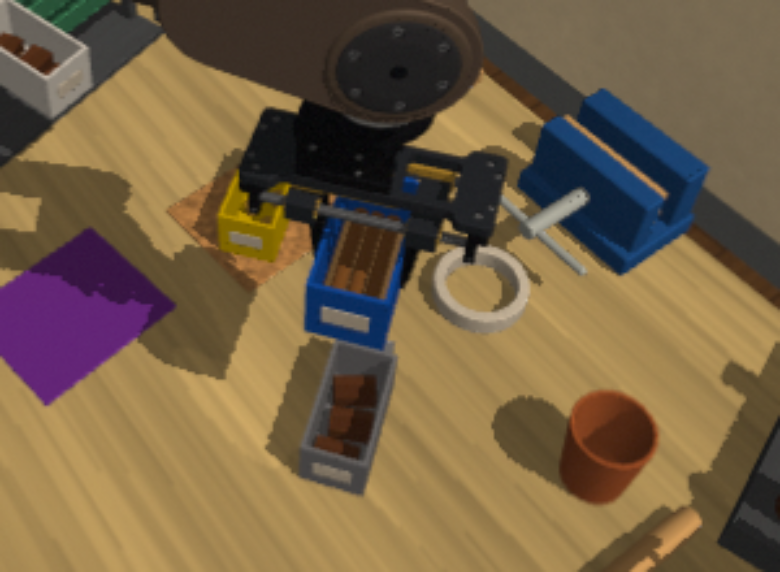

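```bash
python3 -m inch '{"hand":[0.5,0.5,0.5,0.5,0.5,0.5,0.5,0.5,0.5,0.5,0.5,0.5,0.5],"delta_pos":[[0,0,0],[0,0,-0.5],[0,0,0],[0,0,0],[0,0,0],[0,0,0],[0,0,0],[0,0,0],[0,0,0],[0,0,0],[0,0,0],[0,0,0],[0,0,0]],"turn":[-0.06,-0.12,-0.14,-0.14,-0.14,-0.14,-0.14,-0.14,-0.1,-0.07,-0.0313,0,0]}'
python3 -m inch '{"hand":[0.5,0.5,0.5,0.5,0.5,0.5,0.5,0.5,0.5,0.5,0.5,0.5,0.5,0.5,0.5,0.5,0.5],"delta_pos":[[1,0.43,0],[2,0.87,0],[3,1.3,0],[4,1.75,0],[4.5,1.97,0],[4.5,1.97,0],[4.5,1.97,0],[4.5,1.97,0],[4.5,1.97,0],[4.5,1.97,0],[4,1.75,0],[3,1.3,0],[2,0.87,0],[1,0.43,0],[0.3,0.2,0],[0,0,0],[0,0,0]],"turn":[0,0,0,0,0,0,0,0,0,0,0,0,0,0,0,0,0]}'
python3 - <<'E'
from h import *
to(551.7,248.1,350,107.5)
p,P=shot("side","s5"); print(env.state()["joints"].round(2))
cv2.imwrite("pics/s5c.png",cv2.resize(p[60:240,100:320],None,fx=3.5,fy=3.3))
p,P=shot("top","t5")
cv2.imwrite("pics/t5c.png",cv2.resize(p[140:320,90:290],None,fx=3.3,fy=3.3))
E
```

```text
t: 18.05
eef_pos: [495.9, -270.3, 347.9]
tcp_rot: [-3.141, -0.001, 1.875]
ft_force: [0.6, -0.4, -3.1]
opening: 0.652
t: 19.75
eef_pos: [551.4, 242.2, 348.9]
tcp_rot: [-3.141, 0.0, 1.875]
ft_force: [-0.4, 0.0, -3.0]
opening: 0.65
t 19.75 pos [551.4 242.2 348.9] rpy [-179.99    0.    107.43] F [-0.4  0.  -3. ] M [-0.12  0.06 -0.03] open 0.65
 tool delta cm [ 0.555  0.209 -0.106] turn -0.0012 world d [0.3 5.9 1.1]
[ 0.3   0.41  1.54 -0.    1.19  0.  ]
```

View pics/s5c.png

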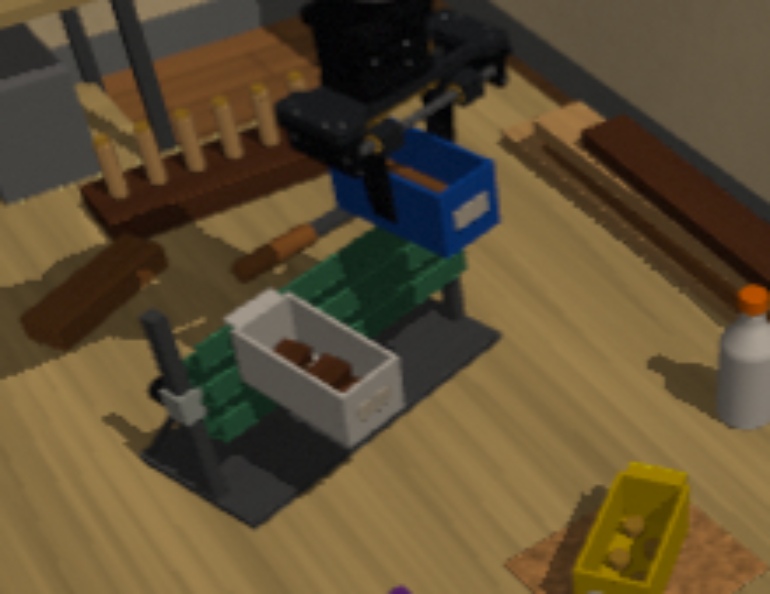

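View pics/t5c.png

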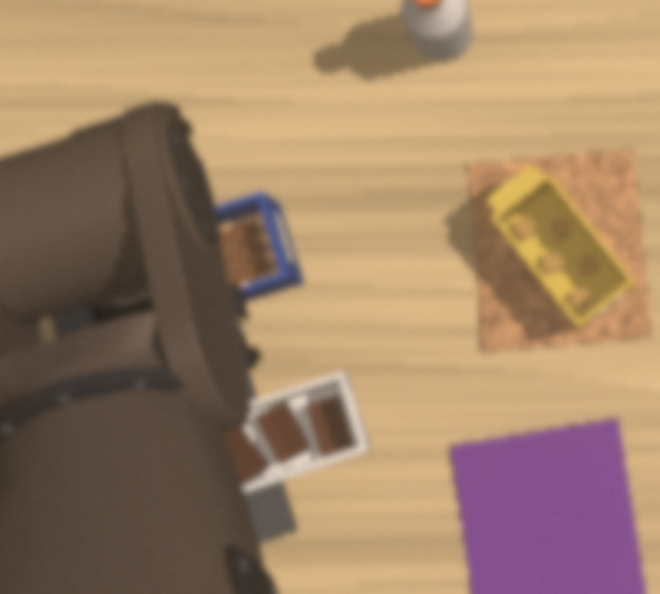

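Run:
```python
from h import *
to(551.7,248.1,350,107.5)
yaw=np.deg2rad(107.45); ex=np.array([np.cos(yaw),np.sin(yaw)]); ey=np.array([-ex[1],ex[0]])
t=env.state()["eef_pos"][:2]; print("tcp a,b",t@ex,t@ey)
for n,f in (("side","s5"),("top","t5")):
    p,P=load(n,f); H,S,V=cv2.split(cv2.cvtColor(p,cv2.COLOR_BGR2HSV)); X,Y,Z=[P[...,i] for i in range(3)]
    m=(H>100)&(H<130)&(S>110)&(Z>220)&(Z<340)&(X>400)&(X<700)&(Y>120)&(Y<360)
    q=P[m]; a=q[:,:2]@ex; b=q[:,:2]@ey
    print(n,len(q),"a pct",np.percentile(a,[0,1,5,10,50,99]).round(1),"b",np.percentile(b,[1,50,99]).round(1),"z",np.percentile(q[:,2],[1,50,95,99]).round(1))
    h,e=np.histogram(a,bins=np.arange(-30,160,2)); print([(int(e[i]),int(h[i])) for i in range(len(h)) if h[i]>5][:14])
    if n=="side":
        k=(a<np.percentile(a,1)+8)&(q[:,2]>245)&(q[:,2]<305); 
        A=np.c_[b[k],q[k,2],np.ones(k.sum())]; co=np.linalg.lstsq(A,a[k],rcond=None)[0]; print("front plane a(b,z)",co.round(4),"at mid",np.median(a[k]))
    # rail face again
    B=p[...,0].astype(int);G=p[...,1].astype(int);R=p[...,2].astype(int)
for n in ("side",):
    p,P=load("side","side0"); X,Y,Z=[P[...,i] for i in range(3)];B,G,R=[p[...,i].astype(int) for i in range(3)]
    g=(G>R+12)&(G>B+4)&(Z>183)&(Z<199)&(X>300)&(X<700)&(Y>200)&(Y<400); q=P[g]; a=q[:,:2]@ex; b=q[:,:2]@ey
    k=abs(a-np.median(a))<4; 
    for lo in range(-720,-400,40):
        kk=k&(b>=lo)&(b<lo+40); print(lo,kk.sum(),a[kk].mean().round(2) if kk.any() else None)
    g=(G>R+12)&(G>B+4)&(Z>199.5)&(Z<212)&(X>300)&(X<700)&(Y>200)&(Y<400); print("top z",np.percentile(P[g][:,2],[25,50,75]))
```

```text
t 19.85 pos [551.5 242.1 349.1] rpy [179.99   0.   107.42] F [-0.2  0.1 -2.6] M [-0.13  0.07  0.05] open 0.653
 tool delta cm [ 0.566  0.199 -0.091] turn -0.0014 world d [0.2 6.  0.9]
tcp a,b 65.58786324898585 -598.7172618760264
side 914 a pct [  1.    2.9   4.2   5.1  40.4 120.8] b [-629.7 -573.5 -561.6] z [256.6 289.9 315.6 317.7]
[(2, 39), (4, 116), (6, 81), (8, 17), (10, 14), (12, 14), (14, 8), (16, 15), (18, 14), (20, 10), (22, 11), (24, 11), (26, 17), (28, 17)]
front plane a(b,z) [2.71000e-02 1.10000e-03 2.13597e+01] at mid 5.570347897678792
top 8 a pct [6.1 6.2 6.3 6.5 6.9 8.8] b [-620.2 -615.8 -567.5] z [313.3 315.3 317.5 317.5]
[(6, 6)]
-720 29 133.98
-680 40 133.77
-640 44 133.71
-600 48 133.92
-560 45 133.69
-520 7 133.5
-480 6 134.53
-440 45 135.26
top z [200.86537332 202.407876   203.37797344]
```

```bash
python3 -m inch '{"hand":[0.5,0.5,0.5,0.5,0.5,0.5,0.5,0.5,0.5,0.5],"delta_pos":[[0.3,0.1,0.5],[0.23,0.1,1.2],[0,0,1.7],[0,0,1.7],[0,0,1.5],[0,0,1],[0,0,0.6],[0,0,0.3],[0,0,0],[0,0,0]],"turn":[0,0,0,0,0,0,0,0,0,0]}'
python3 - <<'E'
from h import *
to(551.7,248.1,241,107.5)
yaw=np.deg2rad(107.45); ex=np.array([np.cos(yaw),np.sin(yaw)]); ey=np.array([-ex[1],ex[0]])
t=env.state()["eef_pos"][:2]; print("tcp a,b",t@ex,t@ey)
p,P=shot("side","s6")
cv2.imwrite("pics/s6c.png",cv2.resize(p[90:210,130:270],None,fx=5,fy=5,interpolation=cv2.INTER_CUBIC))
E
```

```text
t: 20.85
eef_pos: [551.9, 248.8, 264.4]
tcp_rot: [3.141, -0.0, 1.876]
ft_force: [-0.4, -0.5, -3.3]
opening: 0.654
t 20.85 pos [551.9 248.8 264.4] rpy [ 1.7995e+02 -1.0000e-02  1.0749e+02] F [-0.4 -0.5 -3.3] M [-0.12 -0.03  0.02] open 0.654
 tool delta cm [-0.06  -0.042  2.343] turn -0.0002 world d [ -0.2  -0.7 -23.4]
tcp a,b 71.84274318571761 -601.1091754917038
```

View pics/s6c.png

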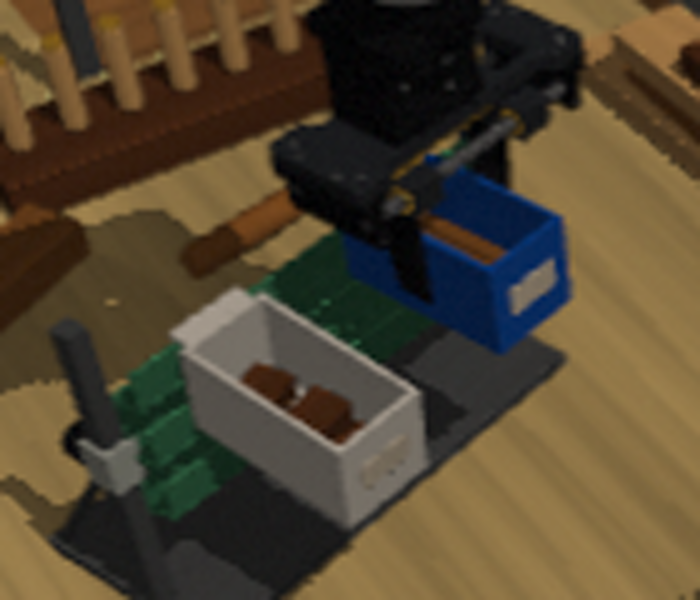

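```bash
python3 -m inch '{"hand":[0.5,0.5,0.5,0.5,0.5,0.5,0.5,0.5],"delta_pos":[[-0.08,0,0.1],[0,0,0.2],[0,0,0.2],[0,0,0.2],[0,0,0.2],[0,0,0.2],[0,0,0],[0,0,0]],"turn":[0,0,0,0,0,0,0,0]}'
```

```text
t: 21.7
eef_pos: [552.0, 248.0, 252.9]
tcp_rot: [-3.142, -0.0, 1.876]
ft_force: [0.5, 0.3, -3.9]
opening: 0.65
```

```bash
python3 -m inch '{"hand":[0.5,0.5,0.5,0.5,0.5],"delta_pos":[[0,0,0.15],[0,0,0.15],[0,0,0.15],[0,0,0],[0,0,0]],"turn":[0,0,0,0,0]}'
python3 -m inch '{"hand":[0.5,0.5,0.5,0.5,0.5],"delta_pos":[[0,0,0.15],[0,0,0.15],[0,0,0.1],[0,0,0],[0,0,0]],"turn":[0,0,0,0,0]}'
```

```text
t: 22.2
eef_pos: [552.0, 248.0, 248.4]
tcp_rot: [-3.142, -0.0, 1.876]
ft_force: [-1.0, 0.9, -3.7]
opening: 0.651
t: 22.7
eef_pos: [552.0, 248.0, 244.4]
tcp_rot: [-3.142, -0.0, 1.876]
ft_force: [0.1, 0.1, -3.1]
opening: 0.647
```

```bash
python3 -m inch '{"hand":[0.5,0.5,0.5,0.5],"delta_pos":[[0,0,0.1],[0,0,0.1],[0,0,0],[0,0,0]],"turn":[0,0,0,0]}'
python3 -m inch '{"hand":[0.5,0.5,0.5,0.5],"delta_pos":[[0,0,0.06],[0,0,0.06],[0,0,0],[0,0,0]],"turn":[0,0,0,0]}'
```

```text
t: 23.1
eef_pos: [552.0, 248.0, 242.4]
tcp_rot: [-3.142, -0.0, 1.876]
ft_force: [-0.1, 0.4, -2.3]
opening: 0.652
t: 23.5
eef_pos: [552.0, 248.0, 241.2]
tcp_rot: [3.142, -0.0, 1.876]
ft_force: [-1.2, 0.7, -3.6]
opening: 0.651
```

```bash
python3 -m inch '{"hand":[0.5,0.5,0.5,0.5],"delta_pos":[[0,0,0.05],[0,0,0.05],[0,0,0],[0,0,0]],"turn":[0,0,0,0]}'
python3 -c "
from h import *
to(552,248,240,107.5)"
```

```text
t: 23.9
eef_pos: [552.0, 248.0, 240.6]
tcp_rot: [3.141, -0.0, 1.876]
ft_force: [-1.4, -2.1, 2.4]
opening: 0.65
t 23.9 pos [552.  248.  240.6] rpy [ 1.7997e+02 -1.0000e-02  1.0749e+02] F [-1.4 -2.1  2.4] M [0.11 0.36 0.14] open 0.65
 tool delta cm [ 0.    -0.     0.064] turn -0.0001 world d [-0.   0.  -0.6]
```

```bash
python3 -m inch '{"hand":[0.64,0.67,0.7,0.75,0.8,0.9,1,1,1,1],"delta_pos":[[0,0,0],[0,0,0],[0,0,0],[0,0,0],[0,0,0],[0,0,0],[0,0,0],[0,0,0],[0,0,0],[0,0,0]],"turn":[0,0,0,0,0,0,0,0,0,0]}'
python3 - <<'E'
from h import *
to(552,248,340,107.5)
p,P=shot("side","s7")
cv2.imwrite("pics/s7c.png",cv2.resize(p[90:210,130:270],None,fx=5,fy=5,interpolation=cv2.INTER_CUBIC))
E
```

```text
t: 24.9
eef_pos: [552.0, 248.0, 240.3]
tcp_rot: [3.141, -0.0, 1.876]
ft_force: [0.7, 0.4, -0.2]
opening: 1.0
t 24.9 pos [552.  248.  240.3] rpy [179.99  -0.   107.49] F [ 0.7  0.4 -0.2] M [ 0.02 -0.02  0.  ] open 1.0
 tool delta cm [ 2.000e-03  3.000e-03 -9.974e+00] turn -0.0001 world d [ 0.   0.  99.7]
```

View pics/s7c.png

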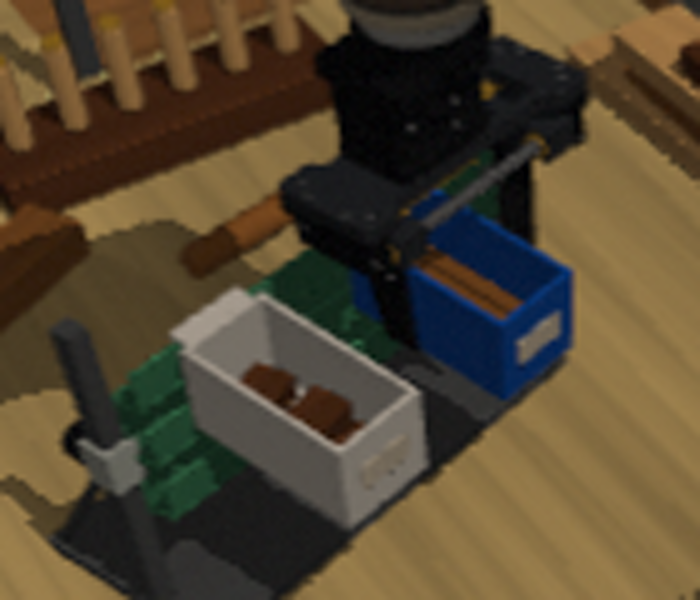

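Blue hangs clear of the fingers, leaning slightly forward like the white one. Going straight up.

```bash
python3 -m inch '{"hand":[1,1,1,1,1,1,1,1,1],"delta_pos":[[0,0,-0.3],[0,0,-0.7],[0,0,-1.5],[0,0,-2.5],[0,0,-2.5],[0,0,-2],[0,0,-1],[0,0,0],[0,0,0]],"turn":[0,0,0,0,0,0,0,0,0]}'
python3 -c "
from h import *
to(581.2,-6.9,343,37.5)
print(project('top',[581.2,-6.9,64]))"
```

```text
t: 25.85
eef_pos: [551.7, 247.9, 344.6]
tcp_rot: [-3.141, -0.0, 1.876]
ft_force: [0.4, 0.0, -0.5]
opening: 0.998
t 25.85 pos [551.7 247.9 344.6] rpy [-179.96   -0.    107.49] F [ 0.4  0.  -0.5] M [-0.1   0.05 -0.02] open 0.998
 tool delta cm [-25.185  -4.848   0.162] turn 1.2216 world d [  29.5 -254.8   -1.6]
(np.float64(260.2095514786133), np.float64(214.5675681211878))
```

```bash
python3 -m inch '{"hand":[1,1,1,1,1,1,1,1,1,1,1],"delta_pos":[[-1.2,-0.23,0],[-2.4,-0.46,0],[-3.6,-0.69,0],[-3.8,-0.73,0],[-3.8,-0.73,0],[-3.6,-0.69,0],[-3,-0.58,0],[-2.2,-0.43,0],[-1.2,-0.23,0],[-0.4,-0.08,0],[0,0,0]],"turn":[0,0,0,0,0,0,0,0,0,0,0]}'
python3 -m inch '{"hand":[1,1,1,1,1,1,1,1,1,1,1,1],"delta_pos":[[0,0,0],[0,0,1],[0,0,2],[0,0,2],[0,0,2],[0,0,2],[0,0,2],[0,0,1],[0,0,0],[0,0,0],[0,0,0],[0,0,0]],"turn":[0.06,0.12,0.14,0.14,0.14,0.14,0.14,0.14,0.1,0.07,0.0316,0]}' ; python3 -c "
from h import *
to(581.2,-6.9,97.5,37.5)"
```

```text
t: 26.95
eef_pos: [581.4, -7.0, 344.9]
tcp_rot: [-3.141, -0.0, 1.876]
ft_force: [0.2, 0.9, 1.2]
opening: 0.996
t: 28.15
eef_pos: [581.4, -5.8, 225.2]
tcp_rot: [-3.141, -0.0, 0.656]
ft_force: [0.3, -1.2, -0.5]
opening: 1.001
t 28.15 pos [581.4  -5.8 225.2] rpy [-179.99   -0.     37.56] F [ 0.3 -1.2 -0.5] M [-0.07  0.12 -0.03] open 1.001
 tool delta cm [-0.081  0.079 12.765] turn 0.001 world d [  -0.2   -1.1 -127.7]
```

Run:
```python
from h import *
def pose(P,cx,cy,zlo,zhi,tag):
    q=P.reshape(-1,3); q=q[np.isfinite(q).all(1)]
    q=q[(np.hypot(q[:,0]-cx,q[:,1]-cy)<100)&(q[:,2]>zlo)&(q[:,2]<zhi)]
    (c,(w,h),a)=rect(q)
    if w<h: w,h=h,w; a-=90
    th=np.deg2rad(a); print(tag,len(q),"rect",np.round(c,1),round(w,1),round(h,1),"yaw",round(a,2),"centre",np.round(np.array(c)-7*np.array([np.cos(th),np.sin(th)]),1))
for n,f in (("top","t5"),("side","s5"),("top","t4")):
    p,P=load(n,f)
    pose(P,496,-270,53,68,f+" grey")
    if f!="t4": pose(P,581,-7,57,72,f+" yellow")
```

```text
t5 grey 313 rect [ 500.  -267.2] 134.2 63.3 yaw 36.74 centre [ 494.4 -271.3]
t5 yellow 280 rect [586.6  -2.9] 134.2 62.2 yaw 37.83 centre [581.1  -7.2]
s5 grey 417 rect [ 500.9 -266.6] 136.9 62.1 yaw 36.83 centre [ 495.3 -270.8]
s5 yellow 307 rect [587.2  -3.2] 139.4 63.2 yaw 37.59 centre [581.6  -7.5]
t4 grey 142 rect [ 528.7 -227.4] 81.6 41.6 yaw -11.52 centre [ 521.9 -226. ]
```

Run:
```python
from h import *
shot("top","t8"); shot("side","s8")
yaw=np.deg2rad(37.5); ex=np.array([np.cos(yaw),np.sin(yaw)]); ey=np.array([-ex[1],ex[0]])
def lines(P,c,zlo,zhi,tag):
    q=P.reshape(-1,3); q=q[np.isfinite(q).all(1)]
    q=q[(q[:,2]>zlo)&(q[:,2]<zhi)]; a=(q[:,:2]-c)@ex; b=(q[:,:2]-c)@ey
    k=(abs(a)<85)&(abs(b)<45); a,b=a[k],b[k]
    out=[]
    for sgn in (1,-1):
        A=[];Bv=[]
        for lo in np.arange(-56,56,6):
            kk=(a>=lo)&(a<lo+6)&(sgn*b>20)
            if kk.sum()>=2: A.append(lo+3);Bv.append(sgn*np.sort(sgn*b[kk])[-2:].mean())
        if len(A)<5: continue
        A=np.array(A);Bv=np.array(Bv); pf=np.polyfit(A,Bv,1); r=Bv-np.polyval(pf,A); g=abs(r)<2; pf=np.polyfit(A[g],Bv[g],1)
        out.append((round(np.rad2deg(np.arctan(pf[0])),2),round(pf[1],2),g.sum()))
    front=np.median([np.sort(a[(b>=lo)&(b<lo+6)])[:2].mean() for lo in np.arange(-24,24,6) if ((b>=lo)&(b<lo+6)).sum()>2])
    back=np.median([np.sort(a[(b>=lo)&(b<lo+6)])[-2:].mean() for lo in np.arange(-20,20,5) if ((b>=lo)&(b<lo+5)).sum()>2])
    print(tag,out,"front/back",round(front,1),round(back,1))
for n,f in (("top","t5"),("side","s5"),("top","t8"),("side","s8")):
    p,P=load(n,f); lines(P,np.array([495,-270.6]),53,68,f+" grey"); 
    if "5" in f: lines(P,np.array([581.2,-6.9]),57,72,f+" yellow")
p,P=load("top","top0");lines(P,np.array([496.3,-269.2]),173,190,"yellow0")
p,P=load("side","side0");lines(P,np.array([496.3,-269.2]),173,190,"yellow0")
p=cv2.imread("pics/t8.png");cv2.imwrite("pics/t8c.png",cv2.resize(p[130:300,90:290],None,fx=3.3,fy=3.3))
```

```text
t5 grey [(np.float64(-0.76), np.float64(30.16), np.int64(19)), (np.float64(-0.63), np.float64(-29.98), np.int64(19))] front/back -59.6 72.2
t5 yellow [(np.float64(0.38), np.float64(29.53), np.int64(19)), (np.float64(0.26), np.float64(-29.68), np.int64(19))] front/back -59.1 72.7
s5 grey [(np.float64(-0.8), np.float64(29.41), np.int64(19)), (np.float64(-0.81), np.float64(-30.51), np.int64(18))] front/back -60.1 73.2
s5 yellow [(np.float64(0.0), np.float64(28.57), np.int64(18)), (np.float64(0.27), np.float64(-31.05), np.int64(18))] front/back -60.1 73.8
t8 grey [(np.float64(-0.67), np.float64(30.25), np.int64(19)), (np.float64(-0.94), np.float64(-30.1), np.int64(19))] front/back -59.6 72.2
s8 grey [(np.float64(-1.09), np.float64(29.25), np.int64(19)), (np.float64(-0.94), np.float64(-30.51), np.int64(18))] front/back -60.0 72.9
yellow0 [(np.float64(0.17), np.float64(30.57), np.int64(19)), (np.float64(0.21), np.float64(-30.15), np.int64(19))] front/back -59.3 72.8
yellow0 [(np.float64(0.12), np.float64(29.64), np.int64(19)), (np.float64(0.39), np.float64(-30.69), np.int64(19))] front/back -59.5 74.2
```

View pics/t8c.png

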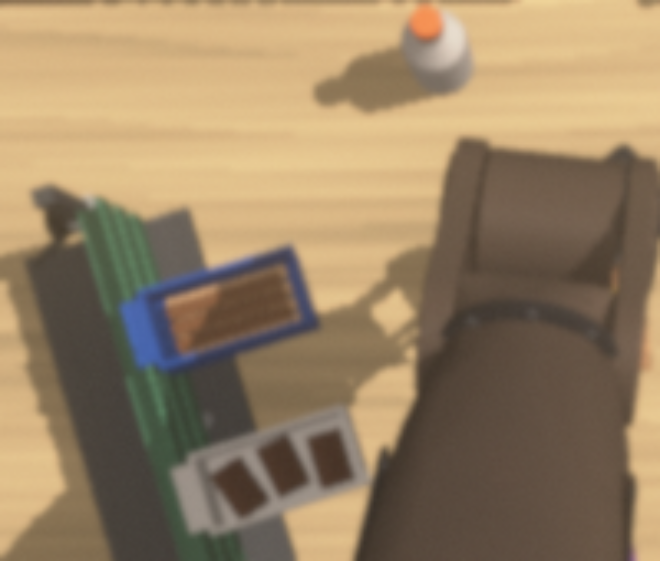

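```bash
python3 -m inch '{"hand":[1,1,1,1,1,1,1,1,1,1],"delta_pos":[[0,0,1],[0,0,2],[0,0,2.5],[0,0,2.5],[0,0,2],[0,0,1.3],[0,0,0.6],[0,0,0.2],[0,0,0],[0,0,0]],"turn":[0,0,0,0,0,0,0,0,0,0]}'
python3 -c "
from h import *
to(581.2,-6.9,97.7,37.52)"
```

```text
t: 29.25
eef_pos: [581.7, -6.9, 105.0]
tcp_rot: [3.141, -0.001, 0.655]
ft_force: [-0.5, -0.4, 0.7]
opening: 1.001
t 29.25 pos [581.7  -6.9 105. ] rpy [ 1.7995e+02 -6.0000e-02  3.7510e+01] F [-0.5 -0.4  0.7] M [-0.09  0.16 -0.07] open 1.001
 tool delta cm [-0.041 -0.037  0.728] turn -0.0002 world d [-0.5  0.  -7.3]
```

```bash
python3 -m inch '{"hand":[1,1,1,1,0.8,0.7,0.5,0.5,0.5,0.5,0.5],"delta_pos":[[-0.03,-0.03,0.4],[0,0,0.28],[0,0,0],[0,0,0],[0,0,0],[0,0,0],[0,0,0],[0,0,0],[0,0,0],[0,0,0],[0,0,0]],"turn":[0,0,0,0,0,0,0,0,0,0,0]}'
python3 -c "
from h import *
to(581.2,-6.9,97.7,37.52)"
```

```text
t: 30.35
eef_pos: [581.1, -6.9, 97.5]
tcp_rot: [3.142, -0.0, 0.655]
ft_force: [0.5, 0.0, 0.9]
opening: 0.652
t 30.35 pos [581.1  -6.9  97.5] rpy [ 1.80e+02 -1.00e-02  3.75e+01] F [0.5 0.  0.9] M [-0.1   0.13 -0.02] open 0.652
 tool delta cm [ 0.008  0.009 -0.025] turn -0.0003 world d [ 0.1 -0.   0.2]
```

```bash
python3 -m inch '{"hand":[0.5,0.5,0.5,0.5,0.5,0.5,0.5,0.5,0.5,0.5],"delta_pos":[[0,0,-0.2],[0,0,-0.5],[0,0,-1.3],[0,0,-2.5],[0,0,-3],[0,0,-3],[0,0,-2],[0,0,-1],[0,0,-0.5],[0,0,0]],"turn":[0,0,0,0.019,0,0,0,0,0,0]}'
python3 -m inch '{"hand":[0.5,0.5,0.5,0.5,0.5,0.5,0.5,0.5,0.5,0.5,0.5,0.5],"delta_pos":[[-1.1,0.78,0],[-2.2,1.56,0],[-3.0,2.13,0],[-3.3,2.35,0],[-3.3,2.35,0],[-3.2,2.27,0],[-2.8,2.0,0],[-2.0,1.42,0],[-1.2,0.85,0],[-0.53,0.36,0],[0,0,0],[0,0,0]],"turn":[0,0,0,0,0,0,0,0,0,0,0,0]}'
python3 -c "
from h import *
to(494.5,-270.6,154,36.45)"
```

```text
t: 31.35
eef_pos: [580.9, -6.9, 237.6]
tcp_rot: [3.142, -0.0, 0.636]
ft_force: [-0.1, -0.1, -3.7]
opening: 0.652
t: 32.55
eef_pos: [494.5, -269.7, 237.2]
tcp_rot: [-3.141, -0.0, 0.636]
ft_force: [1.0, -0.7, -3.6]
opening: 0.653
t 32.55 pos [ 494.5 -269.7  237.2] rpy [-179.96   -0.     36.45] F [ 1.  -0.7 -3.6] M [-0.05  0.12 -0.  ] open 0.653
 tool delta cm [-0.048  0.076  8.317] turn -0.0 world d [  0.   -0.9 -83.2]
```

```bash
python3 -m inch '{"hand":[0.5,0.5,0.5,0.5,0.5,0.5,0.5,0.5,0.5],"delta_pos":[[0,0,0.8],[0,0,1.5],[0,0,1.8],[0,0,1.5],[0,0,0.9],[0,0,0.3],[0,0,0],[0,0,0],[0,0,0]],"turn":[0,0,0,0,0,0,0,0,0]}'
python3 - <<'E'
from h import *
to(494.5,-270.6,154,36.45)
p,P=shot("side","s9")
cv2.imwrite("pics/s9c.png",cv2.resize(p[210:360,250:400],None,fx=4,fy=4,interpolation=cv2.INTER_CUBIC))
E
```

```text
t: 33.45
eef_pos: [494.5, -270.6, 170.0]
tcp_rot: [3.141, -0.0, 0.636]
ft_force: [0.4, 0.8, -3.0]
opening: 0.652
t 33.45 pos [ 494.5 -270.6  170. ] rpy [ 1.7994e+02 -3.0000e-02  3.6420e+01] F [ 0.4  0.8 -3. ] M [-0.15  0.19 -0.05] open 0.652
 tool delta cm [-0.002 -0.004  1.604] turn -0.0006 world d [ -0.   0. -16.]
```

View pics/s9c.png

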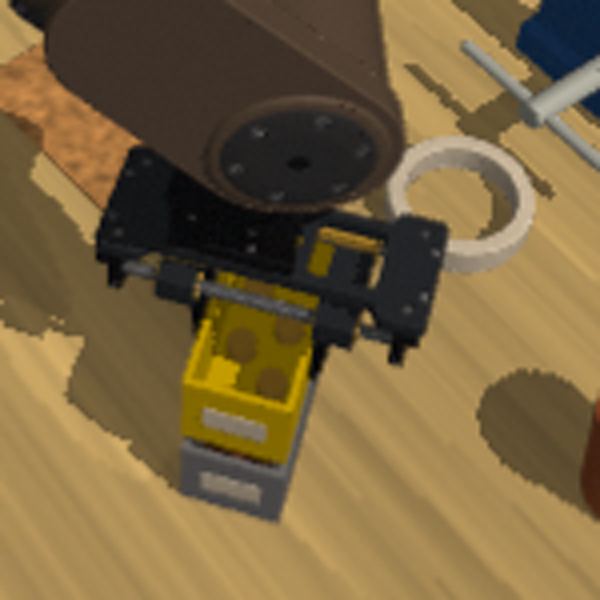

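```bash
python3 -m inch '{"hand":[0.5,0.5,0.5,0.5,0.5,0.5,0.5,0.5],"delta_pos":[[0,0,0.4],[0,0,0.4],[0,0,0.3],[0,0,0.15],[0,0,0.1],[0,0,0.1],[0,0,0],[0,0,0]],"turn":[0,0,0,0,0,0,0,0]}'
```

```text
t: 34.3
eef_pos: [494.3, -270.6, 154.9]
tcp_rot: [3.142, -0.0, 0.635]
ft_force: [-0.4, -0.1, -3.3]
opening: 0.647
```

```bash
python3 -m inch '{"hand":[0.5,0.5,0.5,0.5],"delta_pos":[[0,0,0.05],[0,0,0.05],[0,0,0],[0,0,0]],"turn":[0,0,0,0]}'
python3 -m inch '{"hand":[0.5,0.5,0.5],"delta_pos":[[0,0,0.05],[0,0,0],[0,0,0]],"turn":[0,0,0]}'
```

```text
t: 34.7
eef_pos: [494.3, -270.5, 153.9]
tcp_rot: [-3.142, -0.0, 0.635]
ft_force: [0.3, 0.5, -2.9]
opening: 0.653
t: 35.0
eef_pos: [494.3, -270.5, 153.4]
tcp_rot: [3.142, -0.0, 0.635]
ft_force: [-0.0, 0.1, -3.1]
opening: 0.649
```

```bash
python3 -m inch '{"hand":[0.5,0.5,0.5],"delta_pos":[[0,0,0.04],[0,0,0],[0,0,0]],"turn":[0,0,0]}'
python3 - <<'E'
from h import *
p,P=shot("side","s10")
cv2.imwrite("pics/s10c.png",cv2.resize(p[260:350,270:360],None,fx=6,fy=6,interpolation=cv2.INTER_CUBIC))
E
```

```text
t: 35.3
eef_pos: [494.3, -270.5, 153.4]
tcp_rot: [3.141, -0.0, 0.636]
ft_force: [-1.4, 1.1, 5.4]
opening: 0.653
```

View pics/s10c.png

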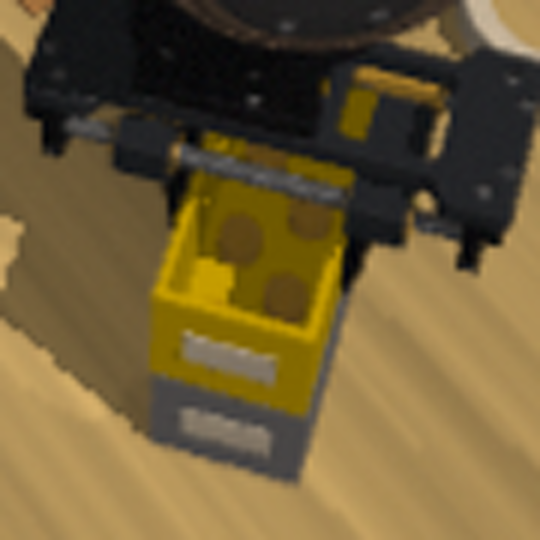

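```bash
python3 -m inch '{"hand":[0.5,0.66,0.7,0.8,1,1,1,1],"delta_pos":[[0,0,-0.03],[0,0,0],[0,0,0],[0,0,0],[0,0,0],[0,0,0],[0,0,0],[0,0,0]],"turn":[0,0,0,0,0,0,0,0]}'
python3 -m inch '{"hand":[1,1,1,1,1,1,1,1,1,1,1,1,1,1,1,1],"delta_pos":[[0,0,-0.5],[0,0,-1.5],[0,0,-3],[0,0,-3],[0,0,-3],[0,0,-3],[0,0,-3],[2,-1.5,-1],[3,-2.1,0],[3.4,-2.35,0],[3.4,-2.35,0],[3.4,-2.35,0],[3,-2.1,0],[2,-1.5,0],[1,-0.5,0],[0,0,0]],"turn":[0,0,0,0,0,0,0,0,0,0,0,0,0,0,0,0]}'
python3 - <<'E'
from h import *
to(494.5,-270.6,154,36.45)
p,P=shot("top","t11"); cv2.imwrite("pics/t11c.png",cv2.resize(p[120:300,90:450],None,fx=2.2,fy=2.2,interpolation=cv2.INTER_CUBIC))
p2,P2=shot("side","s11")
def pose(P,cx,cy,zlo,zhi,tag):
    q=P.reshape(-1,3); q=q[np.isfinite(q).all(1)]
    q=q[(np.hypot(q[:,0]-cx,q[:,1]-cy)<100)&(q[:,2]>zlo)&(q[:,2]<zhi)]
    (c,(w,h),a)=rect(q)
    if w<h: w,h=h,w; a-=90
    th=np.deg2rad(a); print(tag,len(q),round(w,1),round(h,1),"yaw",round(a,2),"centre",np.round(np.array(c)-7*np.array([np.cos(th),np.sin(th)]),1),np.median(q[:,2]))
pose(P,496,-270,112,130,"top yellow"); pose(P2,496,-270,112,130,"side yellow")
E
```

```text
t: 36.15
eef_pos: [494.3, -270.5, 153.3]
tcp_rot: [-3.142, -0.0, 0.636]
ft_force: [-0.4, -0.9, -0.8]
opening: 0.991
t: 37.75
eef_pos: [577.6, -25.3, 333.5]
tcp_rot: [3.141, -0.0, 0.637]
ft_force: [0.2, -0.3, -0.2]
opening: 0.998
t 37.75 pos [577.6 -25.3 333.5] rpy [ 1.7999e+02 -1.0000e-02  3.6510e+01] F [ 0.2 -0.3 -0.2] M [-0.11  0.14 -0.01] open 0.998
 tool delta cm [-21.281  14.769  17.944] turn 0.001 world d [ -83.1 -245.3 -179.5]
top yellow 351 134.4 63.5 yaw 37.02 centre [ 494.4 -271.1] 119.60591944133785
side yellow 465 137.3 61.8 yaw 36.62 centre [ 495.7 -270.1] 120.31786120421054
```

View pics/t11c.png

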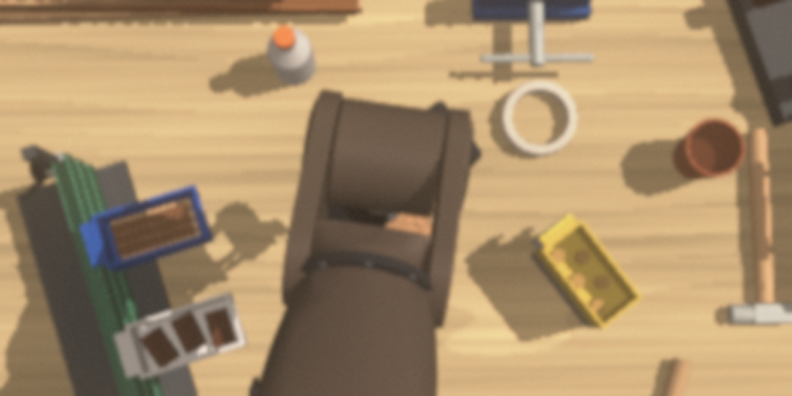

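View pics/s11.png

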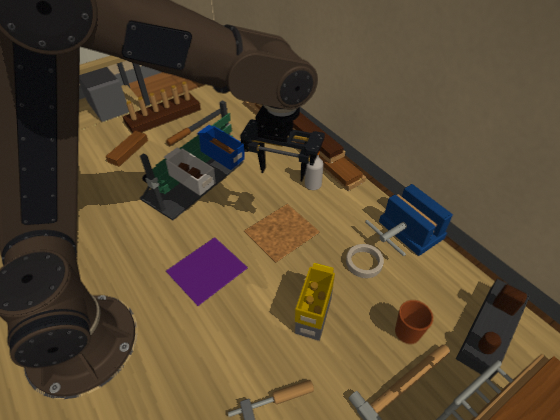

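Run:
```python
from h import *
yaw=np.deg2rad(107.5); ex=np.array([np.cos(yaw),np.sin(yaw)]); ey=np.array([-ex[1],ex[0]])
p,P=load("top","t11"); H,S,V=cv2.split(cv2.cvtColor(p,cv2.COLOR_BGR2HSV)); X,Y,Z=[P[...,i] for i in range(3)]
m=(H>95)&(H<130)&(S>90)&(Z>150)&(Z<225)&(Y>120)&(Y<360)&(X>450); q=P[m]; print("blue",rect(q),"a",np.percentile(q[:,:2]@ex,[1,99]),"b",np.percentile(q[:,:2]@ey,[1,99]),"z",np.percentile(q[:,2],[1,99]))
for n,f0,f1,cs in (("top","top0","t11",None),("side","side0","s11",None)):
    for nm,c,r,zl,zh in (("tape",(707,-226),70,18,40),("pot",(653,-438),60,80,100)):
        o=[]
        for f in (f0,f1):
            _,P=load(n,f); q=P.reshape(-1,3); q=q[np.isfinite(q).all(1)]; q=q[(np.hypot(q[:,0]-c[0],q[:,1]-c[1])<r)&(q[:,2]>zl)&(q[:,2]<zh)]; o.append(np.round(rect(q)[0],1))
        print(n,nm,o)
a=cv2.imread("pics/top0.png")[125:165,205:240].astype(int);b=cv2.imread("pics/t11.png")[125:165,205:240].astype(int);print("glue diff",abs(a-b).mean())
ticket.job_done()
```

```text
blue ((546.2850341796875, 258.72259521484375), (62.15406799316406, 141.76718139648438), 15.564064025878906) a [ 12.00950121 151.98232539] b [-629.95998306 -569.29430444] z [150.66259524 210.17762472]
top tape [array([ 706.2, -226.5]), array([ 707. , -226.8])]
top pot [array([ 653.7, -438.7]), array([ 653.6, -439.2])]
side tape [array([ 707. , -226.2]), array([ 706.4, -228.7])]
side pot [array([ 652.6, -438.5]), array([ 652. , -438.5])]
glue diff 17.962857142857143
the job is handed in; nothing more can be done
```

The job was handed in at about 38 s, with the blue bin hanging on the top rail and the yellow bin back on the grey one.

**What I did**
- I lifted the yellow bin off and stood it on the cork mat.
- I hung the blue bin on the top rail beside the white one. Its flange touched the rail about 203 mm up, with about 6 N of contact.
- I let the blue bin go, put the yellow bin back on the grey one and drew the arm clear. Setting it down on the grey bin took about 8 N.

**Last checks**
- **Blue bin:** it hangs with its lip over the top rail and its dowels inside. It sits beside the white bin, within about 2 mm sideways of the planned spot. Its rectangle fitted from above reads about 2° off the rail, but the picture shows it parallel to the white bin.
- **Yellow bin on grey:** their centres agree to within about 1 mm and 0.3°.
- **Tape roll and clay pot:** they have not moved beyond measurement noise. One side-camera reading of the tape is off by 2.5 mm; the top camera shows under 1 mm.
- **Glue bottle:** a plain pixel comparison gave a difference of about 18 grey levels, which I did not track down. By eye the bottle stands at the same pixel as at the start, and the arm never went near it.

**Less gentle moment:** the first set-down on the mat briefly reached about 15 N before I backed off.

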